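Fetch the hemmed-in salt pot for the laid place and restore the drinks tray

ROBOT

A 7-joint arm with a two-finger parallel gripper is mounted at the origin on the work surface. World frame = base frame: x ahead of the robot, y to its left, z up, the work surface at z = 0. Lengths are in m, angles in rad, forces in N, time in s.
With the tool pointing down it reaches from about 0.4 to 0.875 m from the base axis. Payload 19.3 kg.
Tool frame: the origin (TCP) lies on the centre line of the jaws, within the pads' length; the fingertips stand 11 mm ahead of it and the grasp point (between the pads) lies 8 mm behind it; y points along the fingers, x is the direction in which the jaws open and shut, and the axes are right-handed (so a half turn about y gives the same grasp; the last joint's range is limited). The gripper opens to 85 mm and grips with 20 to 120 N. Pads are 22 mm wide; open, the fingers measure 114 mm over their backs; the gripper's body (76 mm by 85 mm) begins 54 mm behind the grasp point. The pads swing forward as they close: fully open they stand 13 mm farther back than shut.
Start: joints at [1.224, 0.521, -0.036, 1.599, 0.021, 1.021, -0.113], TCP at [0.171, -0.601, 0.242] pointing down, gripper open.
Joint ranges: [-2.91, 2.91], [-0.3, 2.13], [-1.5, 1.42], [0.17, 2.43], [-1.26, 4.41], [0.16, 1.93], [-2.52, 2.52]. Speed limits (rad/s): [1.89, 1.89, 2.39, 2.39, 3.01, 3.01, 3.01].

INTERFACE

Orientations are given as [roll, pitch, yaw] about the fixed x, y, z axes, in that order (R = Rz(yaw) Ry(pitch) Rx(roll)).
In Python, from workcell import monitor, cams, bot gives the robot as it stands.
- The arm moves only by the tool send_rows, never from a script. Its argument "series" is text: rows parted by semicolons, each of 7 numbers parted by spaces: the turn, a rotation vector about the tool's x, y, z in rad, then the shift along the tool's x, y, z in mm, then the opening, from 0 (shut) to 1 (fully open). In form: ax ay az tx ty tz claw; .... A call has 1 to 20 rows; each row is the pose to reach, as a shift and turn from the pose commanded when the call began, along the tool's axes at that moment; what a row does not reach only later rows make up. A row lasts 1/12 s, in which the tool goes at most 41.7 mm and 7.16 degrees, less where a joint would pass 70% of its speed; a pose out of reach is approached as far as the arm can. A call with a gripper value outside its range is refused whole. The fingers move at their own pace and stop on an object; "force" is the grip in N (left out, the last holds). Time passes only in rows, so rows that repeat a pose let the fingers close. It gives the time, the measured TCP pose, the force and the opening at its end, in the units of the state.
- monitor.observe(): the state, without advancing time (a new reading comes with each control period).
- cams.grab_frame(name): name is "scene" or "top" or "wrist"; returns the picture (420x560x3 uint8, red, green, blue); there is no depth.
- cams.get_calibration(name): a dict with "mtx" (3x3 intrinsics, pixels), "origin" and "attitude" of the camera in the world. Camera axes: x right, y down, z forward; pixel columns grow to the right and rows downward; lengths in m; the calibration is good to about 2 mm. A picture is of the moment at which its call begins: read the wrist's pose just before it. get_calibration takes no time and is no camera call; for the wrist camera it gives the pose at the moment of the call.
- bot.job_done(): hands the job in, once; it reports no verdict.
The state is a dict: "clock": time; "qpos": joint angles; "qd": joint speeds; "joint_efforts": joint torques, N m; "position": TCP position; "tool_rot": TCP orientation; "force": force on the tool from outside, world axes, zero at the start; "moment": the same for the moment, N m; "grip_width": finger opening in m.
Only numpy, scipy, OpenCV 4.12 (cv2) and the standard library are available. Lean on these libraries where they do the work, as an engineer would, in place of code of your own. Each camera call takes 0.05 s, during which the arm holds its last target.

TASK

The salt pot is hemmed in by three bottles on the wooden drinks tray: first clear all three bottles onto the black rubber bar mat, then set the salt pot in the middle of the white saucer at the laid place. After that stand every bottle back on the tray on exactly the cork spot it came from. Keep everything upright, set it down gently, and leave the wine cooler, the tumbler and the pepper mill where they are.

Things in the scene. Friction and masses are not known exactly. Their poses are not given: they have to be found in the camera images.
- green_bottle: Green glass bottle with a brass-coloured cap sleeve and no label, 165 mm tall, about 0.4 kg: body 58 mm in diameter to 84 mm up, then a shoulder; from 120 mm up to the top a straight 29 mm diameter cap sleeve, the place to grip it from above. Starts on one of the tray's three outer cork spots (which one changes). Origin: centre of its underside; z up.
- clear_bottle: Clear glass bottle with a black cap sleeve and a white label, 165 mm tall, about 0.4 kg: body 58 mm in diameter to 84 mm up, then a shoulder; from 120 mm up to the top a straight 29 mm diameter cap sleeve, the place to grip it from above. Starts on one of the tray's three outer cork spots (which one changes). Origin: centre of its underside; z up.
- amber_bottle: Amber glass bottle with a red cap sleeve and a brown label, 165 mm tall, about 0.4 kg: body 58 mm in diameter to 84 mm up, then a shoulder; from 120 mm up to the top a straight 29 mm diameter cap sleeve, the place to grip it from above. Starts on one of the tray's three outer cork spots (which one changes). Origin: centre of its underside; z up.
- salt_pot: Low round blue stoneware salt pot, 50 mm in diameter, straight-sided, with a fixed blue lid flush with its side (44 mm above the underside) and a pale wooden knob 14 mm wide on the lid (to 53 mm); about 0.16 kg. It starts on the tray's fourth cork spot, between the bottles. Origin: centre of its underside; z up its axis.
- tray: Fixed dark wooden drinks tray, 160 (its x) by 220 mm (its y), floor's upper face 8 mm above the table; x-side rims 18 mm, y-end rims 26 mm high, brass handles out to 130 mm at +-y. Four flat pale cork spots 59 mm across: salt pot's at (30, 0), bottles' at (30, 60), (30, -60), (-30, 0) mm in its x, y; all start within 2 mm of them. Origin: centre of its underside, at table height; z up; yaw varies.
- mat: Fixed black ribbed rubber bar mat, the side area, 140 mm (its x) by 260 mm (its y), 6 mm thick; three bottles fit in a row along its y, 85 mm apart. Origin: centre of its underside, at table height; z up. Its yaw varies.
- place: Fixed laid place: a blue table mat 170 mm (x) by 230 mm (y), 3 mm thick, with a fork and a knife lying 90 mm either side (+y, -y) of a white saucer in its middle. The saucer's flat floor is 72 mm across, 8 mm above the table; its sloping rim reaches 112 mm across and 13 mm above the table. Origin: under the saucer's centre, at table height; z up.
- cooler: Bystander, to be left alone: open stainless steel wine cooler, 110 mm in diameter, 190 mm tall. Origin: centre of its underside.
- tumbler: Bystander, to be left alone: clear glass tumbler, 68 mm in diameter at the rim, 95 mm tall. Origin: centre of its underside.
- mill: Bystander, to be left alone: dark wooden pepper mill, 60 mm in diameter at the foot, 150 mm tall. Origin: centre of its underside.

How it is judged:
On the way, in this order (a step that is already met when the one before it is completed fails the run):
1. all three bottles stand upright on the bar mat together (x of green_bottle in the frame of mat between -0.07 and 0.07 m and y of green_bottle in the frame of mat between -0.13 and 0.13 m and z of green_bottle in the frame of mat between 0.002 and 0.012 m and angle between each of green_bottle, clear_bottle, amber_bottle's own z axis and vertical below 0.12 rad and x of clear_bottle in the frame of mat between -0.07 and 0.07 m and y of clear_bottle in the frame of mat between -0.13 and 0.13 m and z of clear_bottle in the frame of mat between 0.002 and 0.012 m and x of amber_bottle in the frame of mat between -0.07 and 0.07 m and y of amber_bottle in the frame of mat between -0.13 and 0.13 m and z of amber_bottle in the frame of mat between 0.002 and 0.012 m), for 0.2 s.
2. with the bottles still on the bar mat, the salt pot stands upright and released in the saucer, its centre within 15 mm of the saucer's (all of step 1 and horizontal distance between salt_pot and place below 0.015 m and z of salt_pot in the frame of place below 0.014 m and angle between salt_pot's own z axis and vertical below 0.12 rad and contact force between the fingers and salt_pot below 0.5 N), for 0.2 s.
At the end, for the whole second after the job is handed in: Each bottle stands upright, released and at rest within 15 mm of where it stood at the start, on the tray; the salt pot stands upright, released and at rest in the saucer, its centre within 15 mm of the saucer's (distance of each of green_bottle, clear_bottle, amber_bottle from where it was at the start of the episode below 0.015 m and angle between each of green_bottle, clear_bottle, amber_bottle's own z axis and vertical below 0.1 rad and horizontal distance between salt_pot and place below 0.015 m and z of salt_pot in the frame of place below 0.014 m and angle between salt_pot's own z axis and vertical below 0.12 rad and linear speed of each of green_bottle, clear_bottle, amber_bottle, salt_pot below 0.02 m/s); the robot touches nothing.
It fails at once if the cooler is shifted by more than 20 mm or tipped (distance of cooler from where it was at the start of the episode above 0.02 m or angle between cooler's own z axis and vertical above 0.3 rad).
It fails at once if the tumbler is shifted by more than 20 mm or tipped (distance of tumbler from where it was at the start of the episode above 0.02 m or angle between tumbler's own z axis and vertical above 0.3 rad).
It fails at once if the mill is shifted by more than 20 mm or tipped (distance of mill from where it was at the start of the episode above 0.02 m or angle between mill's own z axis and vertical above 0.3 rad).
It fails at once if a bottle or the salt pot is tipped by more than 35 degrees (angle between any of green_bottle, clear_bottle, amber_bottle, salt_pot's own z axis and vertical above 0.61 rad).
It fails at once if a bottle or the salt pot is dropped or banged down (faster than 0.5 m/s in the last 12 mm) ((linear speed of green_bottle above 0.5 m/s and height (world z) of green_bottle below 0.02 m) or (linear speed of clear_bottle above 0.5 m/s and height (world z) of clear_bottle below 0.02 m) or (linear speed of amber_bottle above 0.5 m/s and height (world z) of amber_bottle below 0.02 m) or (linear speed of salt_pot above 0.5 m/s and height (world z) of salt_pot below 0.02 m)).
It also fails if it takes over 144 s, if anything falls off the work surface, if the arm or the gripper's body presses on something with over 40 N, if the wrist force passes 120 N, or if a joint passes its speed limit or range.

## Working session

There is one attempt and no reset: what is moved stays moved. The work goes in short steps, Python scripts to look and compute and a tool call to move; the robot and the scene stay as the last step left them, time stands still between calls to the robot, and variables do not carry over. Pictures are saved under pics/ and viewed, and the job is handed in when it is done.

Besides the shell and the picture viewer there is one more tool, called after "Request:" by a JSON object that holds its "op" and its "data". send_rows: Moves the arm, as the interface text tells. Its arguments: {"type":"object","properties":{"series":{"type":"string"},"force":{"type":"number"}},"required":["series"]}

```bash
mkdir -p pics; ls
python3 - <<'E'
from workcell import monitor, cams, bot
import cv2
print(monitor.observe())
for n in("scene","top","wrist"):
    c=cams.get_calibration(n);print(n,c)
    cv2.imwrite(f"pics/{n}0.png",cams.grab_frame(n)[:,:,::-1])
E
```

```text
pics
{'clock': 0.0, 'qpos': array([ 1.22379289,  0.52200588, -0.03636863,  1.60000534,  0.02122258,
        1.02110319, -0.11280817]), 'qd': array([-0.00063183,  0.00015634, -0.00144933,  0.00091492,  0.00101326,
       -0.00114503, -0.00152923]), 'joint_efforts': array([-7.10916847e-04, -9.27078724e+01,  1.97996624e+00, -3.69930840e+01,
        1.79626647e-02,  7.87854544e-03,  1.62579863e-05]), 'position': array([ 0.17069402, -0.6008989 ,  0.24173129]), 'tool_rot': array([-1.57087648e+00,  1.13309320e-03, -1.29396357e+00]), 'force': array([ 0.45828384,  0.36822205, -0.08263008]), 'moment': array([-0.02125423,  0.00591613, -0.02113272]), 'grip_width': 0.08547015477613916}
scene {'mtx': array([[462.4301835 ,   0.        , 279.9466188 ],
       [  0.        , 462.4301835 , 212.61647336],
       [  0.        ,   0.        ,   1.        ]]), 'origin': array([1.00001758, 0.38369317, 0.97860898]), 'attitude': array([-2.5985937 , -0.01564784,  2.41897709])}
top {'mtx': array([[387.72799677,   0.        , 275.98402406],
       [  0.        , 387.72799677, 209.61936023],
       [  0.        ,   0.        ,   1.        ]]), 'origin': array([ 0.4833767, -0.0267812,  1.0757622]), 'attitude': array([-3.03645754,  0.00357975, -1.56162252])}
wrist {'mtx': array([[326.52215996,   0.        , 279.74989575],
       [  0.        , 326.52215996, 209.24007066],
       [  0.        ,   0.        ,   1.        ]]), 'origin': array([ 0.23660161, -0.58403507,  0.37378078]), 'attitude': array([ 2.87143659e+00,  9.47515166e-04, -1.29300309e+00])}
```

View pics/top0.png

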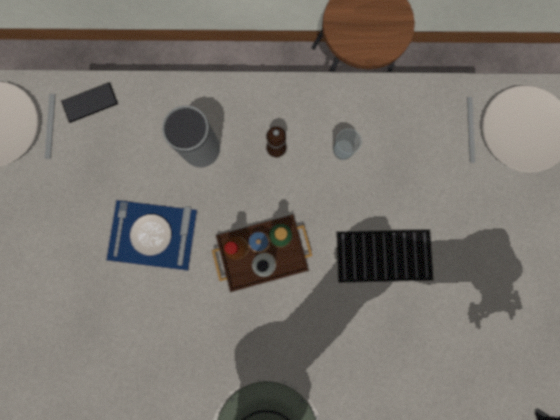

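View pics/scene0.png

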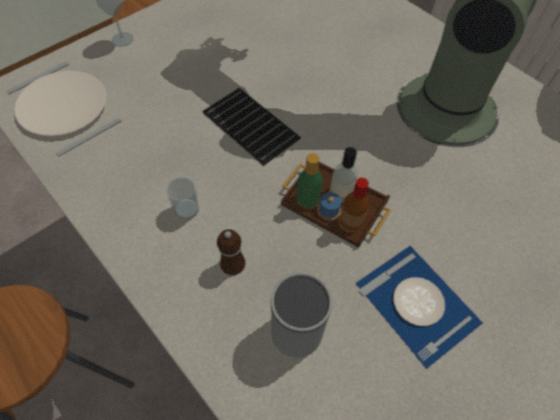

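View pics/wrist0.png

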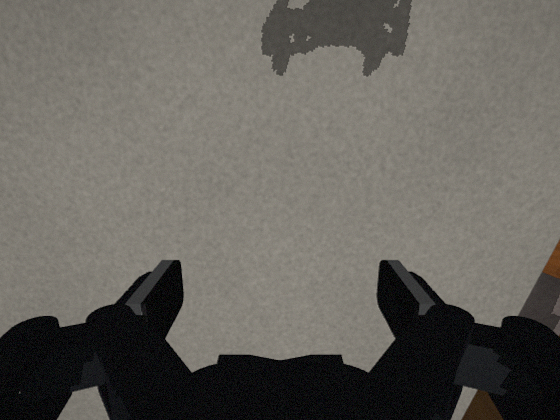

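```bash
cat > h.py <<'E'
import numpy as np, cv2
from scipy.spatial.transform import Rotation as Ro
from workcell import monitor, cams, bot
def ray(c,uv):
    K=c["mtx"];d=np.linalg.inv(K)@np.array([uv[0],uv[1],1.]);
    return np.array(c["origin"]),Ro.from_euler('xyz',c["attitude"]).as_matrix()@d
def onz(c,uv,z):
    o,d=ray(c,uv);return o+d*(z-o[2])/d[2]
def proj(c,P):
    p=Ro.from_euler('xyz',c["attitude"]).as_matrix().T@(np.array(P)-c["origin"]);p=c["mtx"]@p;return p[:2]/p[2]
E
python3 - <<'E'
from h import *
t=cv2.imread('pics/top0.png');cv2.imwrite('pics/topc.png',cv2.resize(t[190:300,95:320],None,fx=3.5,fy=3.5,interpolation=cv2.INTER_CUBIC))
t=cv2.imread('pics/scene0.png');cv2.imwrite('pics/scc.png',cv2.resize(t[140:250,270:400],None,fx=5,fy=5,interpolation=cv2.INTER_CUBIC))
E
```

```text
(no output)
```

View pics/topc.png

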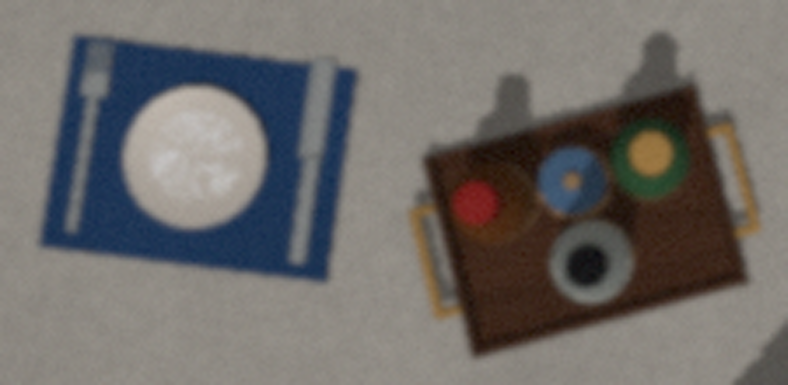

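View pics/scc.png

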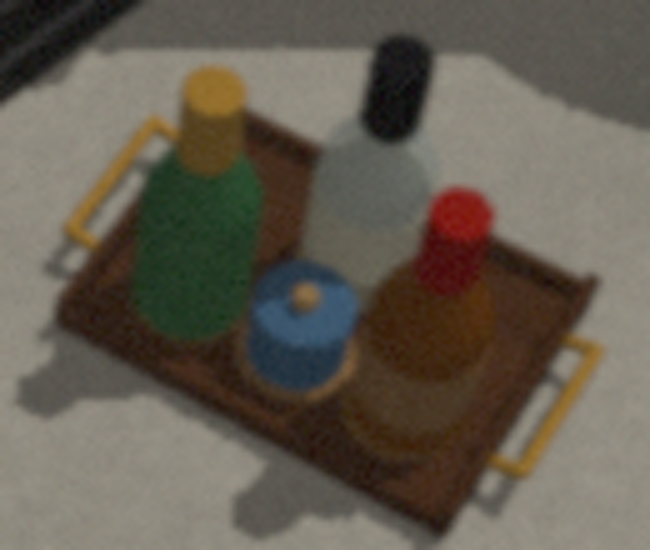

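The top view shows the tray around (263,252), with the amber cap at (231,247), green cap at (281,234), clear cap at (263,265) and salt knob at (258,242). The saucer is at (150,235) and the mat at (385,256).

Run:
```python
from h import *
t=cv2.imread('pics/top0.png');T=cams.get_calibration('top')
h=cv2.cvtColor(cv2.resize(t,None,fx=4,fy=4,interpolation=cv2.INTER_CUBIC),cv2.COLOR_BGR2HSV)
def blob(m,box,nm,z):
    x0,y0,x1,y1=[4*v for v in box];mm=np.zeros(m.shape,np.uint8);mm[y0:y1,x0:x1]=m[y0:y1,x0:x1].astype(np.uint8)*255
    mm=cv2.morphologyEx(mm,cv2.MORPH_CLOSE,np.ones((9,9)))
    cs,_=cv2.findContours(mm,cv2.RETR_EXTERNAL,cv2.CHAIN_APPROX_NONE);c=max(cs,key=cv2.contourArea)
    w=np.array([onz(T,((p[0]+.5)/4-.5,(p[1]+.5)/4-.5),z)[:2] for p in c[:,0]],np.float32)*1000
    (cx,cy),r=cv2.minEnclosingCircle(w);rect=cv2.minAreaRect(w)
    M=cv2.moments(w.reshape(-1,1,2))
    print(nm,'px',c[:,0].mean(0)/4,'centroid',np.round([M['m10']/M['m00'],M['m01']/M['m00']],1),'rect',rect)
    return w
H,S,V=h[...,0],h[...,1],h[...,2]
tb=(215,212,312,295)
blob(((H<6)|(H>174))&(S>170)&(V>90),(222,235,245,260),'amber',.173)
blob((H>10)&(H<28)&(S>90)&(V>120),(272,225,291,243),'green',.173)
blob((V<45),(252,255,275,276),'clear',.173)
blob((H>95)&(H<125)&(S>60),(245,228,274,255),'salt',.052)
blob((H>95)&(H<125)&(S>100),(100,190,205,280),'place',.003)
blob((S<60)&(V>110),(128,212,174,258),'saucer',.013)
blob((V<50),(325,222,440,290),'mat',.006)
blob((V<75)&(S>60),tb,'tray',.02)
for k in ('S','V'):print(k,locals()[k][4*256,4*95:4*320:40],)
```

```text
amber px [230.73561151 248.22122302] centroid [488.7  82.4] rect ((488.8142395019531, 82.52268981933594), (27.109397888183594, 28.443885803222656), 0.5271050333976746)
green px [280.858 233.862] centroid [522.8 -33.7] rect ((522.5738525390625, -33.69719314575195), (25.561222076416016, 25.013891220092773), 0.5136809349060059)
clear px [262.62916667 265.65      ] centroid [449.2   7.8] rect ((449.3204345703125, 7.8251190185546875), (23.59491729736328, 25.123138427734375), 45.84883499145508)
salt px [258.296875   241.21754808] centroid [508.1  24.8] rect ((508.0880432128906, 24.7125244140625), (47.493568420410156, 46.26454162597656), 34.28944396972656)
place px [151.68595041 235.99315599] centroid [522.1 323.7] rect ((524.4544677734375, 321.8483581542969), (223.81796264648438, 164.49183654785156), 83.48018646240234)
saucer px [150.32618026 234.92167382] centroid [524.3 322.9] rect ((524.180419921875, 323.3494873046875), (111.56303405761719, 112.09561157226562), 0.5279622673988342)
mat px [384.48541114 256.33465959] centroid [ 472.4 -318.8] rect ((472.8114318847656, -318.97125244140625), (138.76113891601562, 259.065185546875), 1.9645695686340332)
tray px [261.96113744 252.71208531] centroid [478.8  15.8] rect ((479.1104736328125, 15.867263793945312), (156.62672424316406, 220.61309814453125), 15.77843189239502)
S [ 18  19  48 164 180 110 120 173 164 151  21  23 120 151 187 135  96   9
 137 149 157 137  20]
V [138 134 100  87  82  93  89  84  84  81 144 144 121  49  79  72  56  85
  41  60  60  93 142]
```

Request:
{"op": "send_rows", "data": {"series": "0 -0.06 0 -22 1 25 1;0 -0.17 0 -60 2 66 1;0 -0.29 0 -100 3 110 1;0 -0.4 0 -140 4 154 1;0 -0.5 0 -175 5 193 1;0 -0.6 0 -210 6 231 1;0 -0.7 0 -245 7 270 1;0 -0.8 0 -280 8 308 1;0 -0.9 0 -315 9 347 1;0 -1 0 -350 10 385 1;0 -1.1 0 -385 10 424 1;0 -1.2 0 -415 11 457 1;0 -1.27 0 -438 12 482 1;0 -1.294 0 -449 12 494 1;0 -1.294 0 -449 12 494 1;0 -1.294 0 -449 12 494 1;0 -1.294 0 -449 12 494 1;0 -1.294 0 -449 12 494 1", "force": 50}}

```text
clock: 1.65
position: [0.5243, -0.0307, 0.23]
tool_rot: [-1.569, -0.0, 0.005]
force: [0.1, -0.2, -1.2]
grip_width: 0.0855
```

Run:
```python
from h import *
s=monitor.observe();print(s['position'],s['tool_rot'],s['clock'])
im=cams.grab_frame('wrist')[:,:,::-1]
c=cams.get_calibration('wrist');print(c['origin'],c['attitude'])
cv2.imwrite('pics/w1.png',im)
for n,p in dict(g=(.5234,-.0337,.173),c=(.4496,.0077,.173),a=(.490,.082,.173),s=(.508,.0245,.061)).items():print(n,proj(c,p))
```

```text
[ 0.52433859 -0.0307367   0.22998372] [-1.56918050e+00 -2.85350738e-05  4.74804993e-03] 1.65
[0.52442452 0.03296101 0.36193742] [2.87234620e+00 1.11806614e-03 3.55083737e-03]
g [278.03452532 232.10700806]
c [150.59583972 163.96684465]
a [214.01890141  20.65672792]
s [261.74778442 128.87287553]
```

View pics/w1.png

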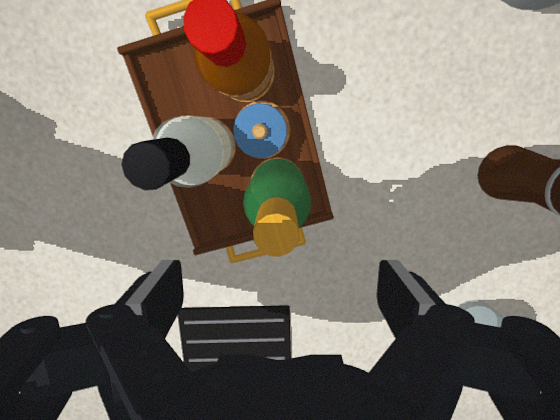

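The wrist view shows the green cap at (277,235), clear at (149,165) and amber at (211,26). These match the projected estimates to a few mm.

Run:
```python
from h import *
s=monitor.observe();print(s['position'],s['tool_rot'],s['clock'],abs(s['qd']).max())
c=cams.get_calibration('wrist')
for u in((277,235),(149,165),(211,26)):print(onz(c,u,.173))
im=cv2.imread('pics/w1.png');h=cv2.cvtColor(im,cv2.COLOR_BGR2HSV)
```

```text
[ 0.52346737 -0.03298818  0.22991892] [-1.57030137e+00  6.32945354e-04  2.52384305e-03] 1.7 0.04556859309719808
[ 0.52276923 -0.03558036  0.173     ]
[0.448615   0.00709878 0.173     ]
[0.48830592 0.0795089  0.173     ]
```

Request:
{"op": "send_rows", "data": {"series": "0 0 0 0 8 0 1;0 0 0 0 24 0 1;0 0 0 0 44 0 1;0 0 0 0 64 0 1;0 0 0 0 80 0 1;0 0 0 0 88 0 1;0 0 0 0 88 0 1;0 0 0 0 88 0 1;0 0 0 0 88 0 1;0 0 0 0 88 0 0.6;0 0 0 0 88 0 0.3;0 0 0 0 88 0 0;0 0 0 0 88 0 0;0 0 0 0 88 0 0;0 0 0 0 88 0 0;0 0 0 0 88 0 0;0 0 0 0 88 0 0;0 0 0 0 88 0 0", "force": 50}}

```text
clock: 3.2
position: [0.5232, -0.0343, 0.1426]
tool_rot: [-1.571, 0.0, -0.0]
force: [-2.7, -1.2, 7.8]
grip_width: 0.0281
```

Run:
```python
from h import *
s=monitor.observe();print(s['position'],s['tool_rot'],s['clock'],abs(s['qd']).max(),s['force'],s['grip_width'])
cv2.imwrite('pics/w2.png',cams.grab_frame('wrist')[:,:,::-1])
```

```text
[ 0.5231647  -0.03432866  0.14259604] [-1.57103802e+00  1.42432340e-04 -2.28593475e-05] 3.2 0.0013069264405967727 [-2.67739524 -1.19170441  7.80937657] 0.0280741414900314
```

View pics/w2.png

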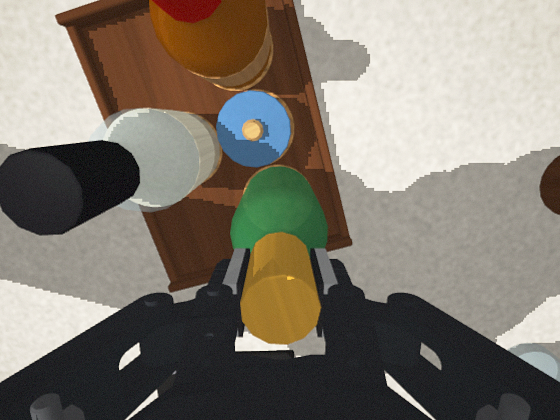

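The green bottle is gripped by its cap between the pads, cap centre near (281,300) and width 28 mm. I'll lift it and carry it to the far slot.

Request:
{"op": "send_rows", "data": {"series": "0 0 0 0 -4 0 0;0 0 0 0 -14 0 0;0 0 0 0 -30 0 0;0 0 0 0 -46 0 0;0 0 0 0 -56 -3 0;0 0 0 -1 -60 -12 0;0 0 0 -4 -60 -28 0;0 0 0 -7 -60 -52 0;0 0 0 -10 -60 -80 0;0 0 0 -14 -60 -110 0;0 0 0 -18 -60 -140 0;0 0 0 -22 -60 -170 0;0 0 0 -26 -60 -200 0;0 0 0 -30 -60 -230 0;0 0 0 -34 -60 -260 0;0 0 0 -37 -60 -290 0;0 0 0 -41 -60 -318 0;0 0 0 -44 -60 -342 0;0 0 0 -47 -60 -360 0;0 0 0 -48 -60 -370 0"}}

```text
clock: 4.92
position: [0.4733, -0.4075, 0.2016]
tool_rot: [-1.571, 0.001, -0.003]
force: [-0.8, -0.3, -4.0]
grip_width: 0.0276
```

Request:
{"op": "send_rows", "data": {"series": "0 0 0 0 0 0 0;0 0 0 0 5 0 0;0 0 0 0 15 0 0;0 0 0 0 28 0 0;0 0 0 0 40 0 0;0 0 0 0 48 0 0;0 0 0 0 53 0 0;0 0 0 0 56 0 0;0 0 0 0 58 0 0;0 0 0 0 60 0 0;0 0 0 0 61 0 0;0 0 0 0 61 0 0;0 0 0 0 61 0 0;0 0 0 0 61 0 0"}}

```text
clock: 6.08
position: [0.4753, -0.4044, 0.1416]
tool_rot: [-1.571, -0.0, -0.0]
force: [-0.7, -0.0, -3.6]
grip_width: 0.0281
```

Run:
```python
from h import *
s=monitor.observe();print(s['position'],s['tool_rot'],s['clock'],abs(s['qd']).max(),s['force'],s['grip_width'])
cv2.imwrite('pics/s3.png',cams.grab_frame('scene')[:,:,::-1])
```

```text
[ 0.47534645 -0.4044162   0.14157479] [-1.57106158e+00 -3.03984061e-04 -7.64753483e-05] 6.0833 0.0018888157995763514 [-0.72413646 -0.00401965 -3.60937226] 0.02808238148365528
```

View pics/s3.png

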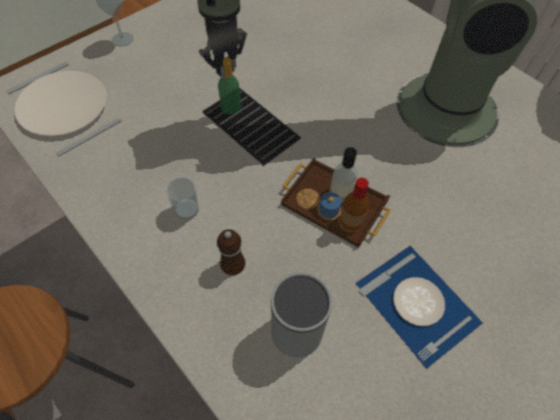

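It's over the mat at the far end and still hanging by about 1 mm. I'll lower it until it touches.

Request:
{"op": "send_rows", "data": {"series": "0 0 0 0 0.5 0 0;0 0 0 0 1 0 0;0 0 0 0 1.5 0 0;0 0 0 0 1.5 0 0;0 0 0 0 1.5 0 0"}}

```text
clock: 6.55
position: [0.4755, -0.4046, 0.1407]
tool_rot: [-1.572, -0.001, -0.0]
force: [-2.3, 0.8, 8.3]
grip_width: 0.0279
```

Request:
{"op": "send_rows", "data": {"series": "0 0 0 0 0 0 0.2;0 0 0 0 0 0 0.4;0 0 0 0 0 0 0.6;0 0 0 0 0 0 0.7;0 0 0 0 0 0 0.8;0 0 0 0 0 0 0.8;0 0 0 0 -8 0 0.8;0 0 0 0 -26 0 0.8;0 0 0 0 -50 0 0.8;0 0 0 0 -75 0 0.8;0 0 0 0 -90 5 0.8;0 0 0 -2 -90 25 0.8;0 0 0 -4 -90 60 0.8;0 0 0 -6 -90 95 0.8;0 0 0 -8 -90 130 0.8;0 0 0 -10 -90 165 0.8;0 0 0 -12 -90 200 0.8;0 0 0 -14 -90 235 0.8;0 0 0 -17 -90 270 0.8;0 0 0 -19 -90 305 0.8"}}

```text
clock: 8.22
position: [0.4556, -0.0975, 0.2301]
tool_rot: [-1.571, -0.0, -0.0]
force: [0.8, -0.2, 0.3]
grip_width: 0.0686
```

Request:
{"op": "send_rows", "data": {"series": "0 0 0 -2 0 35 0.8;0 0 0 -4 0 70 0.8;0 0 0 -6 0 95 0.8;0 0 0 -7 0 107 0.8;0 0 0 -7 0 107 0.8;0 0 0 -7 0 107 0.8;0 0 0 -7 0 107 0.8"}}

```text
clock: 8.8
position: [0.4492, 0.007, 0.2298]
tool_rot: [-1.571, 0.0, -0.001]
force: [-0.2, -0.3, -0.4]
grip_width: 0.0684
```

Run:
```python
from h import *
s=monitor.observe();print(s['position'],s['tool_rot'],s['clock'],abs(s['qd']).max())
cv2.imwrite('pics/w4.png',cams.grab_frame('wrist')[:,:,::-1])
c=cams.get_calibration('wrist');print(proj(c,(.4493,.0075,.173)),proj(c,(.489,.081,.173)))
t=cams.grab_frame('top')[:,:,::-1]
cv2.imwrite('pics/t4.png',t)
```

```text
[0.44924148 0.00698122 0.2298367 ] [-1.57117352e+00  1.61856964e-05 -6.79475248e-04] 8.8 0.012984716075977898
[278.14157448 229.84725125] [350.05438774 103.39574242]
```

View pics/w4.png

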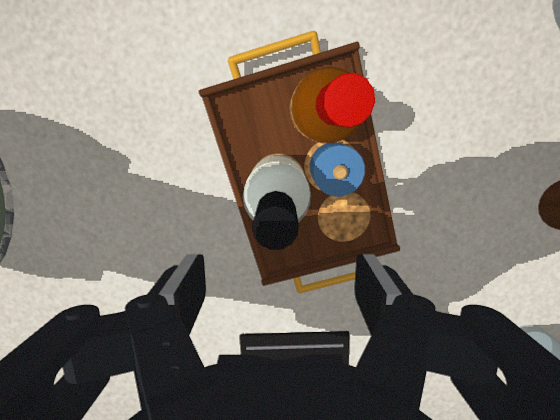

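View pics/t4.png

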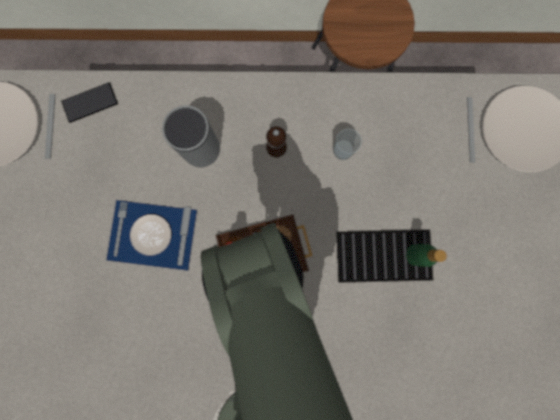

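The green bottle stands on the mat. The clear cap top at (276,231) is centred between the fingers, and amber is at (349,100), which gives about (488.5, 82.5) mm.

Request:
{"op": "send_rows", "data": {"series": "0 0 0 0 8 0 0.8;0 0 0 0 24 0 0.8;0 0 0 0 44 0 0.8;0 0 0 0 64 0 0.8;0 0 0 0 80 0 0.8;0 0 0 0 87 0 0.8;0 0 0 0 87 0 0.8;0 0 0 0 87 0 0.8;0 0 0 0 87 0 0.6;0 0 0 0 87 0 0.4;0 0 0 0 87 0 0.2;0 0 0 0 87 0 0;0 0 0 0 87 0 0;0 0 0 0 87 0 0;0 0 0 0 87 0 0;0 0 0 0 87 0 0"}}

```text
clock: 10.23
position: [0.4491, 0.0076, 0.1434]
tool_rot: [-1.571, 0.0, -0.0]
force: [-5.1, -0.7, 11.6]
grip_width: 0.0286
```

Request:
{"op": "send_rows", "data": {"series": "0 0 0 0 -4 0 0;0 0 0 0 -14 0 0;0 0 0 0 -30 0 0;0 0 0 0 -46 0 0;0 0 0 0 -56 -3 0;0 0 0 1 -60 -12 0;0 0 0 2 -60 -28 0;0 0 0 4 -60 -52 0;0 0 0 6 -60 -80 0;0 0 0 8 -60 -110 0;0 0 0 10 -60 -140 0;0 0 0 12 -60 -170 0;0 0 0 14 -60 -200 0;0 0 0 17 -60 -230 0;0 0 0 19 -60 -260 0;0 0 0 21 -60 -286 0;0 0 0 22 -60 -306 0;0 0 0 23 -60 -319 0;0 0 0 24 -60 -327 0;0 0 0 24 -60 -327 0"}}

```text
clock: 11.9
position: [0.4731, -0.3204, 0.2028]
tool_rot: [-1.571, 0.0, -0.001]
force: [-0.8, -0.1, -5.0]
grip_width: 0.0277
```

Request:
{"op": "send_rows", "data": {"series": "0 0 0 0 5 0 0;0 0 0 0 15 0 0;0 0 0 0 28 0 0;0 0 0 0 40 0 0;0 0 0 0 48 0 0;0 0 0 0 53 0 0;0 0 0 0 56 0 0;0 0 0 0 58 0 0;0 0 0 0 60 0 0;0 0 0 0 61 0 0;0 0 0 0 62 0 0;0 0 0 0 62.5 0 0;0 0 0 0 62.5 0 0;0 0 0 0 62.5 0 0"}}

```text
clock: 13.07
position: [0.4736, -0.3197, 0.1414]
tool_rot: [-1.572, -0.001, -0.0]
force: [-3.1, 1.2, 10.8]
grip_width: 0.0282
```

Request:
{"op": "send_rows", "data": {"series": "0 0 0 0 0 0 0.2;0 0 0 0 0 0 0.4;0 0 0 0 0 0 0.6;0 0 0 0 0 0 0.7;0 0 0 0 0 0 0.8;0 0 0 0 0 0 0.8;0 0 0 0 -8 0 0.8;0 0 0 0 -26 0 0.8;0 0 0 0 -50 0 0.8;0 0 0 0 -75 0 0.8;0 0 0 0 -90 5 0.8;0 0 0 1 -90 25 0.8;0 0 0 2 -90 60 0.8;0 0 0 4 -90 95 0.8;0 0 0 5 -90 130 0.8;0 0 0 6 -90 165 0.8;0 0 0 8 -90 200 0.8;0 0 0 9 -90 235 0.8;0 0 0 10 -90 270 0.8;0 0 0 11 -90 305 0.8"}}

```text
clock: 14.73
position: [0.4841, -0.0126, 0.231]
tool_rot: [-1.571, -0.001, -0.0]
force: [2.4, -0.8, -0.5]
grip_width: 0.0682
```

Request:
{"op": "send_rows", "data": {"series": "0 0 0 2 0 35 0.8;0 0 0 3 0 65 0.8;0 0 0 4 0 86 0.8;0 0 0 4 0 96 0.8;0 0 0 4 0 96 0.8;0 0 0 4 0 96 0.8;0 0 0 4 0 96 0.8"}}

```text
clock: 15.32
position: [0.4884, 0.0803, 0.2304]
tool_rot: [-1.571, 0.0, -0.001]
force: [-0.5, -0.3, -0.2]
grip_width: 0.0683
```

Run:
```python
from h import *
s=monitor.observe();print(s['position'],s['tool_rot'],s['clock'],abs(s['qd']).max())
cv2.imwrite('pics/w5.png',cams.grab_frame('wrist')[:,:,::-1])
c=cams.get_calibration('wrist');print(proj(c,(.4885,.082,.173)))
```

```text
[0.48835653 0.08030686 0.23038386] [-1.57142683e+00  9.00748215e-05 -1.46253588e-03] 15.3167 0.009187008119596751
[278.28615378 227.94782518]
```

View pics/w5.png

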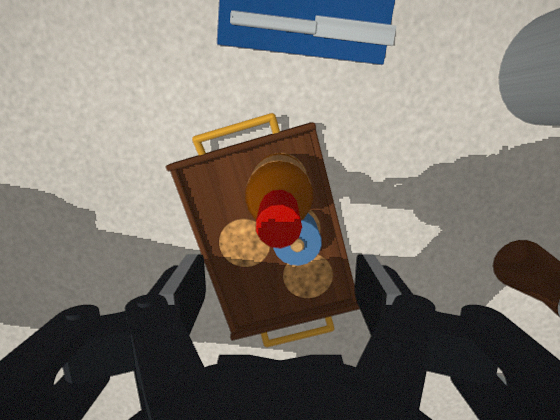

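The amber cap top at (279,225) is about 2 mm further in y, so I'll descend with that correction.

Request:
{"op": "send_rows", "data": {"series": "0 0 0 0 8 2 0.8;0 0 0 0 24 2 0.8;0 0 0 0 44 2 0.8;0 0 0 0 64 2 0.8;0 0 0 0 80 2 0.8;0 0 0 0 88 2 0.8;0 0 0 0 88 2 0.8;0 0 0 0 88 2 0.8;0 0 0 0 88 2 0.6;0 0 0 0 88 2 0.4;0 0 0 0 88 2 0.2;0 0 0 0 88 2 0;0 0 0 0 88 2 0;0 0 0 0 88 2 0;0 0 0 0 88 2 0;0 0 0 0 88 2 0"}}

```text
clock: 16.7
position: [0.4885, 0.0837, 0.143]
tool_rot: [-1.571, -0.001, -0.0]
force: [-3.0, 0.3, 9.5]
grip_width: 0.0281
```

Request:
{"op": "send_rows", "data": {"series": "0 0 0 0 -4 0 0;0 0 0 0 -14 0 0;0 0 0 0 -32 0 0;0 0 0 0 -52 0 0;0 0 0 0 -72 0 0;0 0 0 0 -86 -2 0;0 0 0 0 -90 -10 0;0 0 0 -1 -90 -26 0;0 0 0 -3 -90 -50 0;0 0 0 -5 -90 -78 0;0 0 0 -6 -90 -108 0;0 0 0 -8 -90 -138 0;0 0 0 -10 -90 -168 0;0 0 0 -12 -90 -198 0;0 0 0 -14 -90 -228 0;0 0 0 -16 -90 -256 0;0 0 0 -18 -90 -280 0;0 0 0 -18 -90 -298 0;0 0 0 -19 -90 -310 0;0 0 0 -19 -90 -318 0"}}

```text
clock: 18.37
position: [0.4685, -0.2358, 0.232]
tool_rot: [-1.571, 0.001, -0.002]
force: [-0.5, 0.3, -3.3]
grip_width: 0.0279
```

Request:
{"op": "send_rows", "data": {"series": "0 0 0 0 0 0 0;0 0 0 0 5 0 0;0 0 0 0 17 0 0;0 0 0 0 34 0 0;0 0 0 0 52 0 0;0 0 0 0 67 0 0;0 0 0 0 76 0 0;0 0 0 0 82 0 0;0 0 0 0 86 0 0;0 0 0 0 88 0 0;0 0 0 0 90 0 0;0 0 0 0 91 0 0;0 0 0 0 92 0 0;0 0 0 0 92.5 0 0;0 0 0 0 92.5 0 0;0 0 0 0 92.5 0 0"}}

```text
clock: 19.7
position: [0.4697, -0.2346, 0.141]
tool_rot: [-1.572, -0.001, -0.0]
force: [-4.2, 0.8, 15.3]
grip_width: 0.0278
```

Request:
{"op": "send_rows", "data": {"series": "0 0 0 0 0 0 0.2;0 0 0 0 0 0 0.4;0 0 0 0 0 0 0.6;0 0 0 0 0 0 0.7;0 0 0 0 0 0 0.8;0 0 0 0 0 0 0.8;0 0 0 0 -8 0 0.8;0 0 0 0 -26 0 0.8;0 0 0 0 -50 0 0.8;0 0 0 0 -75 0 0.8;0 0.1 0 0 -80 10 0.9;0 0.22 0 5 -80 35 1;0 0.34 0 10 -80 70 1;0 0.46 0 15 -80 105 1;0 0.58 0 20 -80 140 1;0 0.7 0 25 -80 175 1;0 0.82 0 30 -80 210 1;0 0.94 0 34 -80 236 1;0 1.06 0 37 -80 252 1;0 1.18 0 38 -80 259 1"}}

```text
clock: 21.37
position: [0.5076, 0.028, 0.2205]
tool_rot: [-1.57, 0.001, -1.173]
force: [0.2, -0.8, -0.2]
grip_width: 0.0851
```

Request:
{"op": "send_rows", "data": {"series": "0 0.115 0 0 0 0 1;0 0.115 0 0 0 0 1;0 0.115 0 0 0 0 1;0 0.115 0 0 0 0 1;0 0.115 0 0 0 0 1"}}

```text
clock: 21.78
position: [0.5073, 0.0243, 0.22]
tool_rot: [-1.571, 0.0, -1.283]
force: [-0.5, 0.2, -0.4]
grip_width: 0.0851
```

Run:
```python
from h import *
s=monitor.observe();print(s['position'],s['tool_rot'],s['clock'],abs(s['qd']).max())
cv2.imwrite('pics/w6.png',cams.grab_frame('wrist')[:,:,::-1])
c=cams.get_calibration('wrist');print(proj(c,(.508,.0245,.061)),proj(c,(.508,.0245,.052)))
cv2.imwrite('pics/s6.png',cams.grab_frame('scene')[:,:,::-1])
```

```text
[0.50728666 0.02430526 0.21996591] [-1.57067594e+00  6.00500702e-05 -1.28302019e+00] 21.7833 0.013027466375204189
[277.87944177 195.22628485] [277.93258266 193.06834692]
```

View pics/w6.png

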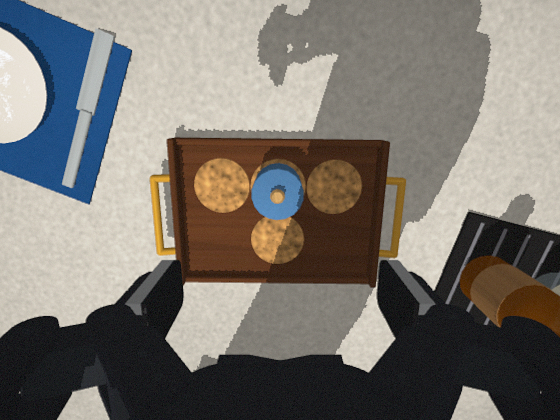

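View pics/s6.png

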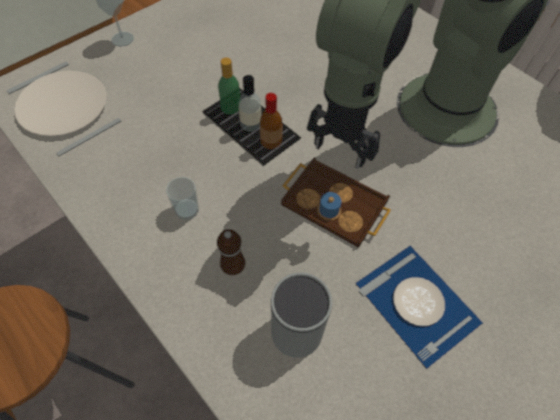

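All three bottles stand on the mat. The salt lid at (277,192) and knob at (278,196) match the projection, so I'll descend on the pot.

Request:
{"op": "send_rows", "data": {"series": "0 0 0 0 10 0 1;0 0 0 0 30 0 1;0 0 0 0 58 0 1;0 0 0 0 88 0 1;0 0 0 0 118 0 1;0 0 0 0 145 0 1;0 0 0 0 165 0 1;0 0 0 0 180 0 1;0 0 0 0 187 0 1;0 0 0 0 187 0 1;0 0 0 0 187 0 1;0 0 0 0 187 0 0.8;0 0 0 0 187 0 0.6;0 0 0 0 187 0 0.5;0 0 0 0 187 0 0.3;0 0 0 0 187 0 0.2;0 0 0 0 187 0 0.2;0 0 0 0 187 0 0.2;0 0 0 0 187 0 0.2;0 0 0 0 187 0 0.2", "force": 40}}

```text
clock: 23.55
position: [0.5078, 0.0247, 0.0338]
tool_rot: [-1.569, -0.0, -1.285]
force: [-2.9, 0.4, 13.0]
grip_width: 0.0486
```

Run:
```python
from h import *
s=monitor.observe();print(s['position'],s['tool_rot'],s['clock'],abs(s['qd']).max())
y=s['tool_rot'][2];d=np.array([524.2,323.1])-1000*s['position'][:2]
print('tx',d@[np.cos(y),np.sin(y)],'tz',d@[-np.sin(y),np.cos(y)])
```

```text
[0.50778883 0.02472491 0.03379562] [-1.56940109e+00 -3.42111297e-04 -1.28549421e+00] 23.55 0.0018126499333259592
tx -281.6948927427758 tz 99.72465523214935
```

Request:
{"op": "send_rows", "data": {"series": "0 0 0 0 -4 0 0.2;0 0 0 0 -14 0 0.2;0 0 0 0 -32 0 0.2;0 0 0 0 -52 0 0.2;0 0 0 -2 -66 1 0.2;0 0 0 -10 -70 4 0.2;0 0 0 -26 -70 9 0.2;0 0 0 -50 -70 18 0.2;0 0 0 -78 -70 28 0.2;0 0 0 -108 -70 38 0.2;0 0 0 -138 -70 49 0.2;0 0 0 -168 -70 59 0.2;0 0 0 -198 -70 70 0.2;0 0 0 -226 -70 80 0.2;0 0 0 -250 -70 89 0.2;0 0 0 -268 -70 95 0.2;0 0 0 -278 -70 98 0.2;0 0 0 -282 -70 100 0.2;0 0 0 -282 -70 100 0.2;0 0 0 -282 -70 100 0.2"}}

```text
clock: 25.22
position: [0.524, 0.3222, 0.1027]
tool_rot: [-1.571, -0.001, -1.286]
force: [-0.1, -0.0, -1.6]
grip_width: 0.0487
```

Run:
```python
from h import *
s=monitor.observe();print(s['position'],s['tool_rot'],s['clock'],abs(s['qd']).max(),s['force'],s['grip_width'])
y=s['tool_rot'][2];d=np.array([524.2,323.1])-1000*s['position'][:2]
print('tx',d@[np.cos(y),np.sin(y)],'tz',d@[-np.sin(y),np.cos(y)])
cv2.imwrite('pics/w7.png',cams.grab_frame('wrist')[:,:,::-1])
c=cams.get_calibration('wrist');print(proj(c,(.5242,.3231,.013)))
```

```text
[0.52395367 0.32217318 0.10266973] [-1.57121043e+00 -8.23717119e-04 -1.28622216e+00] 25.2167 0.01369222167828066 [-0.07318614 -0.01968967 -1.56520007] 0.048743260999874624
tx -0.820387291380683 tz 0.49662141371884433
[275.67037973 217.57875272]
```

View pics/w7.png

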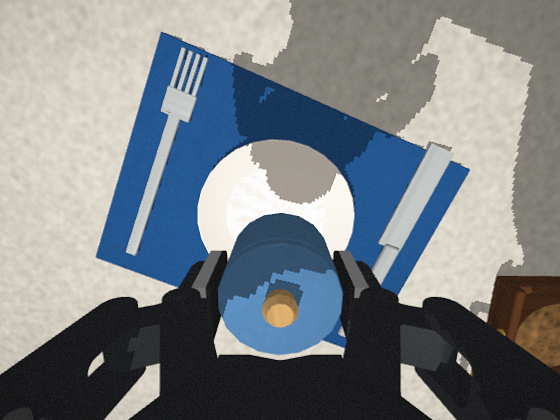

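The pot is held level over the saucer, whose centre at (276,218) matches the projection. Now I'll lower it.

Request:
{"op": "send_rows", "data": {"series": "0 0 0 -1 5 0 0.2;0 0 0 -1 16 0 0.2;0 0 0 -1 30 0 0.2;0 0 0 -1 42 0 0.2;0 0 0 -1 51 0 0.2;0 0 0 -1 57 0 0.2;0 0 0 -1 61 0 0.2;0 0 0 -1 64 0 0.2;0 0 0 -1 66 0 0.2;0 0 0 -1 67 0 0.2;0 0 0 -1 68 0 0.2;0 0 0 -1 69 0 0.2;0 0 0 -1 69.5 0 0.2;0 0 0 -1 69.5 0 0.2;0 0 0 -1 69.5 0 0.2"}}

```text
clock: 26.52
position: [0.5237, 0.3245, 0.0339]
tool_rot: [-1.57, 0.0, -1.285]
force: [-2.2, -1.3, 4.9]
grip_width: 0.049
```

Request:
{"op": "send_rows", "data": {"series": "0 0 0 0 0 0 0.6;0 0 0 0 0 0 0.7;0 0 0 0 0 0 0.8;0 0 0 0 0 0 0.8;0 0 0 0 0 0 0.8;0 0 0 0 -6 0 0.8;0 0 0 0 -20 0 0.8;0 0 0 0 -45 0 0.8;0 0 0 0 -75 0 0.8;0 0 0 0 -110 0 0.8;0 0 0 0 -145 0 0.8;0 0 0 0 -175 0 0.8;0 0 0 0 -190 0 0.8;0 0 0 0 -196 0 0.8;0 0 0 0 -196 0 0.8;0 0 0 0 -196 0 0.8"}}

```text
clock: 27.85
position: [0.5233, 0.3242, 0.2291]
tool_rot: [-1.571, -0.0, -1.285]
force: [-0.8, -0.3, -1.0]
grip_width: 0.0681
```

Run:
```python
from h import *
s=monitor.observe();print(s['position'],s['tool_rot'],s['clock'],abs(s['qd']).max(),s['force'],s['grip_width'])
cv2.imwrite('pics/w8.png',cams.grab_frame('wrist')[:,:,::-1])
c=cams.get_calibration('wrist');print(proj(c,(.5242,.3231,.061)),proj(c,(.5242,.3231,.013)))
cv2.imwrite('pics/s8.png',cams.grab_frame('scene')[:,:,::-1])
```

```text
[0.5233032  0.32415107 0.22907172] [-1.57108988e+00 -1.71834848e-04 -1.28535202e+00] 27.85 0.02216592959278816 [-0.768225   -0.34464389 -0.96229123] 0.0681216553692249
[279.15486605 192.9205093 ] [279.21068478 183.14501798]
```

View pics/w8.png

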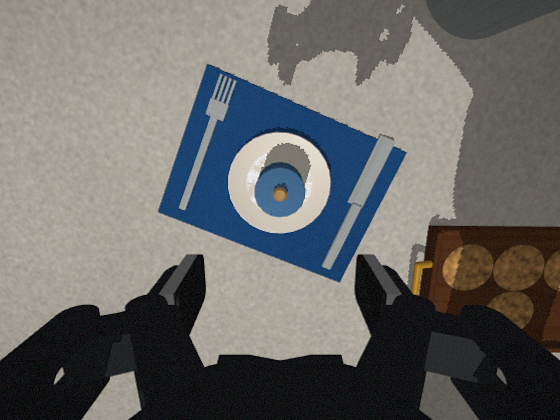

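View pics/s8.png

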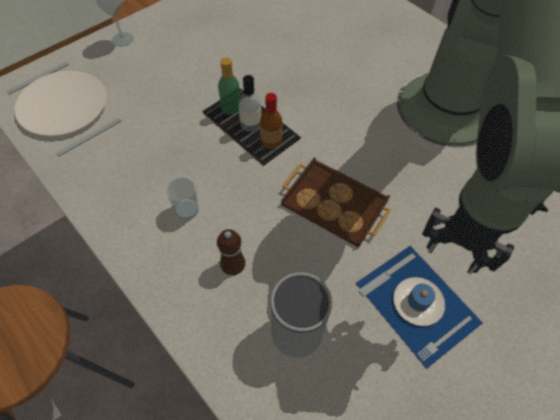

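The pot is released and centred: saucer centre (279,183), with the knob at (279,195) against an expected 193. Now back for the amber bottle.

Request:
{"op": "send_rows", "data": {"series": "0 -0.06 0 20 0 -8 0.8;0 -0.16 0 55 0 -22 0.8;0 -0.26 0 92 0 -37 0.8;0 -0.36 0 129 0 -52 0.8;0 -0.46 0 166 0 -66 0.8;0 -0.56 0 203 0 -81 0.8;0 -0.66 0 240 0 -96 0.8;0 -0.76 0 277 0 -111 0.8;0 -0.86 0 314 0 -126 0.8;0 -0.96 0 351 0 -141 0.8;0 -1.06 0 388 0 -155 0.8;0 -1.15 0 425 0 -170 0.8;0 -1.22 0 462 0 -185 0.8;0 -1.26 0 495 0 -198 0.8;0 -1.285 0 515 0 -206 0.8;0 -1.285 0 521 0 -209 0.8;0 -1.285 0 521 0 -209 0.8;0 -1.285 0 521 0 -209 0.8;0 -1.285 0 521 0 -209 0.8;0 -1.285 0 521 0 -209 0.8", "force": 50}}

```text
clock: 29.62
position: [0.4701, -0.2329, 0.2292]
tool_rot: [-1.57, 0.0, 0.002]
force: [0.1, -0.0, -0.4]
grip_width: 0.068
```

Run:
```python
from h import *
s=monitor.observe();print(s['position'],s['tool_rot'],s['clock'],abs(s['qd']).max())
cv2.imwrite('pics/w9.png',cams.grab_frame('wrist')[:,:,::-1])
c=cams.get_calibration('wrist');print(proj(c,(.4697,-.2346,.171)))
```

```text
[ 0.47007704 -0.2328844   0.22923232] [-1.57036585e+00  1.07371601e-04  1.52703450e-03] 29.6167 0.004321934017786052
[277.50648982 232.50432505]
```

View pics/w9.png

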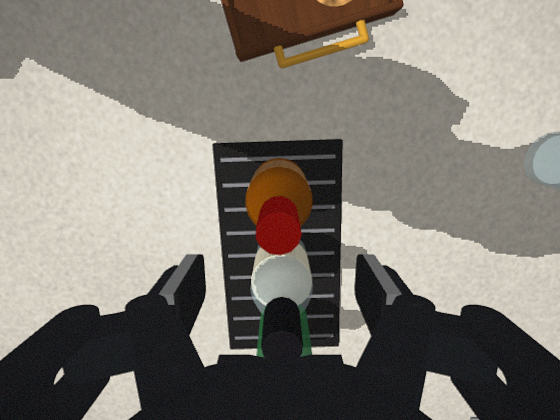

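The amber cap at (279,232) is where expected, so I'll descend and grip with -2 mm in tool z.

Request:
{"op": "send_rows", "data": {"series": "0 0 0 0 8 -2 0.8;0 0 0 0 24 -2 0.8;0 0 0 0 44 -2 0.8;0 0 0 0 64 -2 0.8;0 0 0 0 80 -2 0.8;0 0 0 0 88 -2 0.8;0 0 0 0 88 -2 0.8;0 0 0 0 88 -2 0.8;0 0 0 0 88 -2 0.6;0 0 0 0 88 -2 0.4;0 0 0 0 88 -2 0.2;0 0 0 0 88 -2 0;0 0 0 0 88 -2 0;0 0 0 0 88 -2 0;0 0 0 0 88 -2 0;0 0 0 0 88 -2 0"}}

```text
clock: 31.0
position: [0.4699, -0.2366, 0.1421]
tool_rot: [-1.571, -0.001, -0.001]
force: [-2.3, -0.1, 8.6]
grip_width: 0.0282
```

Request:
{"op": "send_rows", "data": {"series": "0 0 0 0 -4 0 0;0 0 0 0 -14 0 0;0 0 0 0 -30 0 0;0 0 0 0 -46 0 0;0 0 0 0 -56 3 0;0 0 0 1 -60 12 0;0 0 0 2 -60 28 0;0 0 0 4 -60 52 0;0 0 0 6 -60 80 0;0 0 0 7 -60 110 0;0 0 0 8 -60 140 0;0 0 0 10 -60 170 0;0 0 0 12 -60 200 0;0 0 0 14 -60 230 0;0 0 0 16 -60 258 0;0 0 0 17 -60 282 0;0 0 0 18 -60 300 0;0 0 0 19 -60 312 0;0 0 0 19 -60 319 0;0 0 0 19 -60 319 0"}}

```text
clock: 32.67
position: [0.4884, 0.0844, 0.2012]
tool_rot: [-1.57, 0.0, 0.002]
force: [-0.1, 0.3, -3.3]
grip_width: 0.0278
```

Request:
{"op": "send_rows", "data": {"series": "0 0 0 0 0 0 0;0 0 0 0 5 0 0;0 0 0 0 15 0 0;0 0 0 0 27 0 0;0 0 0 0 38 0 0;0 0 0 0 46 0 0;0 0 0 0 51 0 0;0 0 0 0 54 0 0;0 0 0 0 56 0 0;0 0 0 0 57 0 0;0 0 0 0 58 0 0;0 0 0 0 58.5 0 0;0 0 0 0 58.5 0 0;0 0 0 0 58.5 0 0"}}

```text
clock: 33.83
position: [0.4892, 0.0828, 0.144]
tool_rot: [-1.571, -0.002, -0.0]
force: [-6.1, -0.7, 17.5]
grip_width: 0.0281
```

Request:
{"op": "send_rows", "data": {"series": "0 0 0 0 0 0 0.2;0 0 0 0 0 0 0.4;0 0 0 0 0 0 0.6;0 0 0 0 0 0 0.7;0 0 0 0 0 0 0.8;0 0 0 0 0 0 0.8;0 0 0 0 -8 0 0.8;0 0 0 0 -26 0 0.8;0 0 0 0 -50 0 0.8;0 0 0 0 -75 0 0.8;0 0 0 0 -88 -5 0.8;0 0 0 -1 -88 -25 0.8;0 0 0 -2 -88 -60 0.8;0 0 0 -4 -88 -95 0.8;0 0 0 -5 -88 -130 0.8;0 0 0 -6 -88 -165 0.8;0 0 0 -8 -88 -200 0.8;0 0 0 -9 -88 -235 0.8;0 0 0 -10 -88 -270 0.8;0 0 0 -12 -88 -305 0.8"}}

```text
clock: 35.5
position: [0.4765, -0.2241, 0.2315]
tool_rot: [-1.571, -0.001, -0.0]
force: [0.2, -0.1, -0.1]
grip_width: 0.0682
```

Request:
{"op": "send_rows", "data": {"series": "0 0 0 -1 0 -35 0.8;0 0 0 -2 0 -65 0.8;0 0 0 -3 0 -88 0.8;0 0 0 -3 0 -98 0.8;0 0 0 -3 0 -98 0.8;0 0 0 -3 0 -98 0.8;0 0 0 -3 0 -98 0.8"}}

```text
clock: 36.08
position: [0.4741, -0.3189, 0.231]
tool_rot: [-1.57, -0.0, 0.001]
force: [0.8, 0.3, -0.2]
grip_width: 0.0683
```

Run:
```python
from h import *
s=monitor.observe();print(s['position'],s['tool_rot'],s['clock'],abs(s['qd']).max())
cv2.imwrite('pics/w10.png',cams.grab_frame('wrist')[:,:,::-1])
c=cams.get_calibration('wrist');print(proj(c,(.4736,-.3197,.171)))
```

```text
[ 0.47406442 -0.31886333  0.23103886] [-1.57016016e+00 -1.92293230e-04  1.22683756e-03] 36.0833 0.007841336484150746
[277.25666753 230.53658533]
```

View pics/w10.png

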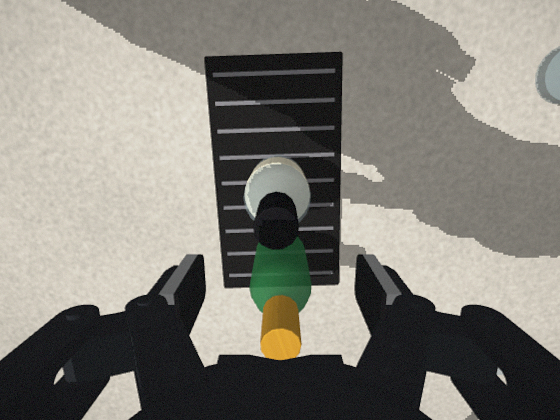

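The clear cap top at (276,230) is centred, so I'll grip it.

Request:
{"op": "send_rows", "data": {"series": "0 0 0 0 8 0 0.8;0 0 0 0 24 0 0.8;0 0 0 0 44 0 0.8;0 0 0 0 64 0 0.8;0 0 0 0 80 0 0.8;0 0 0 0 89 0 0.8;0 0 0 0 89 0 0.8;0 0 0 0 89 0 0.8;0 0 0 0 89 0 0.6;0 0 0 0 89 0 0.4;0 0 0 0 89 0 0.2;0 0 0 0 89 0 0;0 0 0 0 89 0 0;0 0 0 0 89 0 0;0 0 0 0 89 0 0;0 0 0 0 89 0 0"}}

```text
clock: 37.47
position: [0.4736, -0.3207, 0.1426]
tool_rot: [-1.571, -0.0, -0.001]
force: [-3.8, 0.4, 8.7]
grip_width: 0.028
```

Request:
{"op": "send_rows", "data": {"series": "0 0 0 0 -4 0 0;0 0 0 0 -14 0 0;0 0 0 0 -30 0 0;0 0 0 0 -46 0 0;0 0 0 0 -56 3 0;0 0 0 -1 -60 12 0;0 0 0 -2 -60 28 0;0 0 0 -4 -60 52 0;0 0 0 -6 -60 80 0;0 0 0 -8 -60 110 0;0 0 0 -10 -60 140 0;0 0 0 -13 -60 170 0;0 0 0 -15 -60 200 0;0 0 0 -17 -60 230 0;0 0 0 -19 -60 260 0;0 0 0 -22 -60 286 0;0 0 0 -23 -60 306 0;0 0 0 -24 -60 319 0;0 0 0 -24.5 -60 327.5 0;0 0 0 -24.5 -60 327.5 0"}}

```text
clock: 39.13
position: [0.4488, 0.009, 0.2018]
tool_rot: [-1.57, 0.0, 0.002]
force: [0.0, -0.4, -4.4]
grip_width: 0.0275
```

Request:
{"op": "send_rows", "data": {"series": "0 0 0 0 0 0 0;0 0 0 0 5 0 0;0 0 0 0 15 0 0;0 0 0 0 27 0 0;0 0 0 0 38 0 0;0 0 0 0 46 0 0;0 0 0 0 51 0 0;0 0 0 0 54 0 0;0 0 0 0 56 0 0;0 0 0 0 57 0 0;0 0 0 0 58 0 0;0 0 0 0 58.5 0 0;0 0 0 0 58.5 0 0;0 0 0 0 58.5 0 0"}}

```text
clock: 40.3
position: [0.4497, 0.0072, 0.1445]
tool_rot: [-1.571, -0.001, -0.0]
force: [-6.8, -0.0, 19.8]
grip_width: 0.0283
```

Request:
{"op": "send_rows", "data": {"series": "0 0 0 0 0 0 0.2;0 0 0 0 0 0 0.4;0 0 0 0 0 0 0.6;0 0 0 0 0 0 0.7;0 0 0 0 0 0 0.8;0 0 0 0 0 0 0.8;0 0 0 0 -8 0 0.8;0 0 0 0 -26 0 0.8;0 0 0 0 -50 0 0.8;0 0 0 0 -75 0 0.8;0 0 0 0 -88 -5 0.8;0 0 0 2 -88 -25 0.8;0 0 0 4 -88 -60 0.8;0 0 0 6 -88 -95 0.8;0 0 0 8 -88 -130 0.8;0 0 0 10 -88 -165 0.8;0 0 0 12 -88 -200 0.8;0 0 0 15 -88 -235 0.8;0 0 0 17 -88 -270 0.8;0 0 0 19 -88 -305 0.8"}}

```text
clock: 41.97
position: [0.468, -0.2996, 0.232]
tool_rot: [-1.571, -0.0, -0.0]
force: [1.5, 0.2, 0.8]
grip_width: 0.0681
```

Request:
{"op": "send_rows", "data": {"series": "0 0 0 2 0 -35 0.8;0 0 0 4 0 -70 0.8;0 0 0 6 0 -97 0.8;0 0 0 7 0 -107 0.8;0 0 0 7 0 -107 0.8;0 0 0 7 0 -107 0.8;0 0 0 7 0 -107 0.8"}}

```text
clock: 42.55
position: [0.4755, -0.4034, 0.2316]
tool_rot: [-1.57, -0.0, 0.001]
force: [0.2, 0.7, 0.3]
grip_width: 0.0684
```

Run:
```python
from h import *
s=monitor.observe();print(s['position'],s['tool_rot'],s['clock'],abs(s['qd']).max())
cv2.imwrite('pics/w11.png',cams.grab_frame('wrist')[:,:,::-1])
c=cams.get_calibration('wrist');print(proj(c,(.4755,-.4046,.171)))
```

```text
[ 0.47549265 -0.40344289  0.2316052 ] [-1.57008554e+00 -2.43311591e-04  1.04676081e-03] 42.55 0.006545719207976672
[278.02850299 230.75083802]
```

View pics/w11.png

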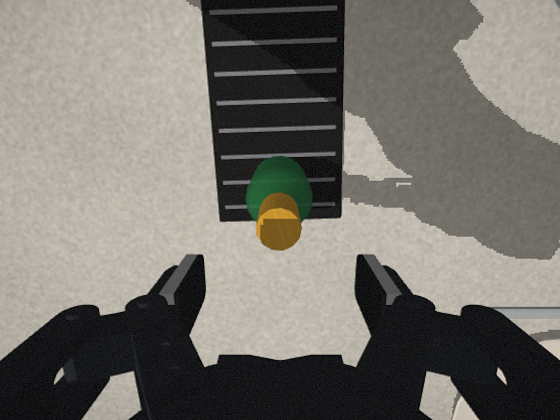

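The green cap at (279,229) is centred, so I'll grip it.

Request:
{"op": "send_rows", "data": {"series": "0 0 0 0 8 0 0.8;0 0 0 0 24 0 0.8;0 0 0 0 44 0 0.8;0 0 0 0 64 0 0.8;0 0 0 0 80 0 0.8;0 0 0 0 90 0 0.8;0 0 0 0 90 0 0.8;0 0 0 0 90 0 0.8;0 0 0 0 90 0 0.6;0 0 0 0 90 0 0.4;0 0 0 0 90 0 0.2;0 0 0 0 90 0 0;0 0 0 0 90 0 0;0 0 0 0 90 0 0;0 0 0 0 90 0 0;0 0 0 0 90 0 0"}}

```text
clock: 43.93
position: [0.4753, -0.4052, 0.1422]
tool_rot: [-1.572, -0.001, -0.001]
force: [-1.6, 1.4, 7.4]
grip_width: 0.0279
```

Request:
{"op": "send_rows", "data": {"series": "0 0 0 0 -4 0 0;0 0 0 0 -14 0 0;0 0 0 0 -30 0 0;0 0 0 0 -46 0 0;0 0 0 0 -56 3 0;0 0 0 1 -60 12 0;0 0 0 4 -60 28 0;0 0 0 7 -60 52 0;0 0 0 10 -60 80 0;0 0 0 14 -60 110 0;0 0 0 18 -60 140 0;0 0 0 22 -60 170 0;0 0 0 26 -60 200 0;0 0 0 30 -60 230 0;0 0 0 34 -60 260 0;0 0 0 38 -60 290 0;0 0 0 42 -60 318 0;0 0 0 45 -60 342 0;0 0 0 47 -60 360 0;0 0 0 48 -60 370 0"}}

```text
clock: 45.6
position: [0.5229, -0.0317, 0.2012]
tool_rot: [-1.57, 0.0, 0.003]
force: [0.3, 0.1, -3.6]
grip_width: 0.0281
```

Request:
{"op": "send_rows", "data": {"series": "0 0 0 0 0 0 0;0 0 0 0 0 0 0;0 0 0 0 5 0 0;0 0 0 0 15 0 0;0 0 0 0 27 0 0;0 0 0 0 38 0 0;0 0 0 0 46 0 0;0 0 0 0 51 0 0;0 0 0 0 54 0 0;0 0 0 0 56 0 0;0 0 0 0 57 0 0;0 0 0 0 58 0 0;0 0 0 0 58.5 0 0;0 0 0 0 58.5 0 0;0 0 0 0 58.5 0 0"}}

```text
clock: 46.85
position: [0.5237, -0.0349, 0.1442]
tool_rot: [-1.571, -0.001, -0.0]
force: [-5.9, -0.3, 17.8]
grip_width: 0.028
```

Now release, rise and move away over the mat so the top camera sees the tray.

Request:
{"op": "send_rows", "data": {"series": "0 0 0 0 0 0 0.2;0 0 0 0 0 0 0.4;0 0 0 0 0 0 0.6;0 0 0 0 0 0 0.7;0 0 0 0 0 0 0.8;0 0 0 0 0 0 0.8;0 0 0 0 -8 0 0.8;0 0 0 0 -26 0 0.8;0 0 0 0 -50 0 0.8;0 0 0 0 -75 0 0.8;0 0 0 0 -95 -5 0.8;0 0 0 0 -100 -25 0.8;0 0 0 0 -100 -60 0.8;0 0 0 0 -100 -95 0.8;0 0 0 0 -100 -130 0.8;0 0 0 0 -100 -165 0.8;0 0 0 0 -100 -200 0.8;0 0 0 0 -100 -235 0.8;0 0 0 0 -100 -270 0.8;0 0 0 0 -100 -305 0.8"}}

```text
clock: 48.52
position: [0.5228, -0.3416, 0.2435]
tool_rot: [-1.571, -0.0, -0.0]
force: [-0.2, 0.5, 0.2]
grip_width: 0.0683
```

Request:
{"op": "send_rows", "data": {"series": "0 0 0 0 0 -35 0.8;0 0 0 0 0 -70 0.8;0 0 0 0 0 -100 0.8;0 0 0 0 0 -120 0.8;0 0 0 0 0 -120 0.8;0 0 0 0 0 -120 0.8;0 0 0 0 0 -120 0.8;0 0 0 0 0 -120 0.8"}}

```text
clock: 49.18
position: [0.5236, -0.4588, 0.2433]
tool_rot: [-1.57, -0.0, 0.001]
force: [-0.3, 0.5, -0.0]
grip_width: 0.0685
```

Run:
```python
from h import *
t=np.ascontiguousarray(cams.grab_frame('top')[:,:,::-1]);T=cams.get_calibration('top')
cv2.imwrite('pics/t12.png',t);cv2.imwrite('pics/s12.png',cams.grab_frame('scene')[:,:,::-1])
for f in('pics/top0.png','pics/t12.png'):
    t=cv2.imread(f)
    h=cv2.cvtColor(cv2.resize(t,None,fx=4,fy=4,interpolation=cv2.INTER_CUBIC),cv2.COLOR_BGR2HSV);H,S,V=h[...,0],h[...,1],h[...,2]
    def blob(m,box,nm,z):
        x0,y0,x1,y1=[4*v for v in box];mm=np.zeros(m.shape,np.uint8);mm[y0:y1,x0:x1]=m[y0:y1,x0:x1].astype(np.uint8)*255
        cs,_=cv2.findContours(mm,cv2.RETR_EXTERNAL,cv2.CHAIN_APPROX_NONE);c=max(cs,key=cv2.contourArea)
        M=cv2.moments(c);print(f,nm,np.round(1000*onz(T,(M['m10']/M['m00']/4,M['m01']/M['m00']/4),z)[:2],1),M['m00'])
    blob(((H<6)|(H>174))&(S>170)&(V>90),(222,235,245,260),'amber',.173)
    blob((H>10)&(H<28)&(S>90)&(V>120),(272,225,291,243),'green',.173)
    blob((V<45),(252,255,275,276),'clear',.173)
    if '12' in f: blob((H>95)&(H<125)&(S>60),(138,222,162,248),'salt',.052)
```

```text
pics/top0.png amber [487.9  81.5] 1820.5
pics/top0.png green [521.9 -34.6] 1506.5
pics/top0.png clear [448.4   6.9] 1405.0
pics/t12.png amber [489.1  82.6] 1869.5
pics/t12.png green [523.4 -34.5] 1569.5
pics/t12.png clear [449.8   7.5] 1376.5
pics/t12.png salt [522.8 315. ] 4484.5
```

View pics/t12.png

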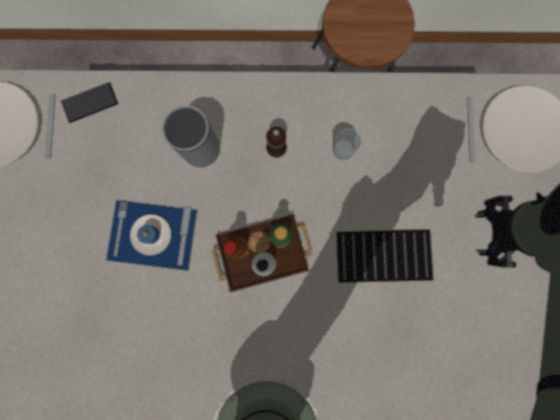

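View pics/s12.png

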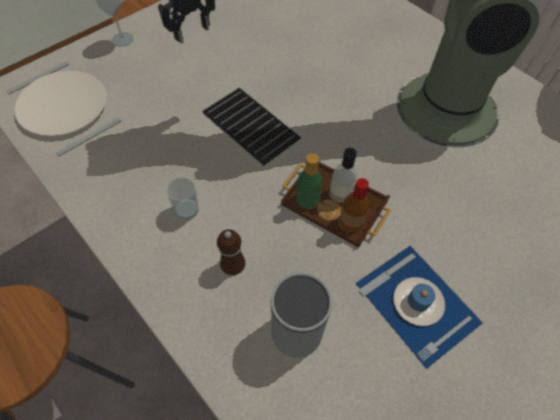

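Bottles are back within 2 mm. The salt blob's y is biased because its visible side is included, so I'll check the knob by triangulating the two views.

Run:
```python
from h import *
R=[]
for f,n,b in(('pics/t12.png','top',(139,224,158,246)),('pics/s12.png','scene',(410,283,437,312))):
    c=cams.get_calibration(n);t=cv2.imread(f);h=cv2.cvtColor(cv2.resize(t,None,fx=4,fy=4,interpolation=cv2.INTER_CUBIC),cv2.COLOR_BGR2HSV)
    x0,y0,x1,y1=[4*v for v in b];r=h[y0:y1,x0:x1]
    blue=((r[...,0]>95)&(r[...,0]<125)&(r[...,1]>60)).astype(np.uint8)
    hull=cv2.convexHull(np.argwhere(blue)[:,::-1].astype(np.int32));m=np.zeros(blue.shape,np.uint8);cv2.fillConvexPoly(m,hull,1)
    k=(m>0)&(r[...,0]>5)&(r[...,0]<28)&(r[...,1]>35)
    u=(np.argwhere(k).mean(0)[::-1]+[x0,y0]+.5)/4-.5
    print(n,u,k.sum(),onz(c,u,.058),'expected',proj(c,(.5242,.3231,.058)));R.append(ray(c,u))
A=sum(np.eye(3)-np.outer(d,d)/(d@d) for o,d in R);b=sum((np.eye(3)-np.outer(d,d)/(d@d))@o for o,d in R);print(np.linalg.solve(A,b))
```

```text
top [144.86169202 233.63925856] 263 [0.52429656 0.32152422 0.058     ] expected [144.26082715 233.67065345]
scene [424.31657895 292.70657895] 475 [0.52153513 0.32486004 0.058     ] expected [422.86187378 292.89561795]
[0.52311577 0.3232642  0.05823297]
```

The salt pot is 1 mm from the saucer's centre and upright, with the knob at z = 58 mm. Handing the job in.

Run:
```python
from workcell import bot
print(bot.job_done())
```

```text
the job is handed in; nothing more can be done
None
```

I cleared all three bottles onto the bar mat, set the salt pot in the saucer, and returned each bottle to its own cork spot. I handed the job in at about 49 s; the interface gives no verdict.

- **Bottles:** in the top view the caps are within about 2 mm of where they started, and all three bottles look upright.
- **Salt pot:** triangulating its knob from two views puts it about 1 mm from the saucer's centre. It looks upright and is released.
- **Bystanders and arm:** the wine cooler, tumbler and pepper mill look unmoved by eye; I did not measure them. The arm is clear of everything.

One check disagreed. A blob measurement of the pot in the top view read about 8 mm off in y, because it also took in the pot's visible side. The knob triangulation and the wrist view both showed it centred.

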